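# Set the whetstone holder's lock screw with an eighth turn of play

### The job

Two whetstone holders stand on the sharpening bench. On the one with the green stone, turn the black thumbscrew clockwise until it bottoms, then back it off an eighth of a turn (45 degrees), so that the soaked stone has room to swell, and let go. Do not touch the holder with the brown stone, and leave the dark flattening stone where it lies.

Things in the scene. Friction and masses are not known exactly. Their poses are not given: they have to be found in the camera images.
- green_screw (a joint): angle (rad) of the thumbscrew on the green stone's holder; grows clockwise from above: 0 loose, bar along the holder; 1.571 bottomed on a hard stop, bar straight across the holder over two white index lines on the jaw. Two yellow lines mark an eighth turn back (0.785). Starts at 0.05 to 0.45. Stiff (0.06 N m), stays where left, keeps its height.
- green_screw_grip (a point): pinch point on that screw's upright axis, 72 mm above the bench. Black thumb bar 44 x 10 x 26 mm, 56 to 82 mm up, white stripe on one wing, pinched on its flat faces from above; x along the bar, y across the faces, z up, turning with it. It tops the blue-grey jaw (72 x 76 mm, top at 44 mm) at the near end of a fixed 250 x 80 mm steel holder; the stone (165 x 66 mm) tops at 38 mm.
- brown_holder: the other holder, of the same build and size but with a brown stone, fixed to the bench; not to be touched. Origin: centre of its underside on the bench; x along its length, away from its screw end; its own thumbscrew stands at x = -88 mm and reaches 82 mm high.
- flattening_stone: loose dark grey block with three grooves, 75 x 50 x 24 mm (x, y, z), 0.25 kg, lying flat on the bench between the two holders; origin at the centre of its underside. To be left where it lies.

How it is judged:
By the outcome, as a careful person would: the job done as asked, in the order asked, and still so for the second after the job is handed in, with the robot touching nothing.
It also fails if it takes over 42 s, if anything falls off the work surface, if the arm or the gripper's body presses on something with over 40 N, if the wrist force passes 120 N, or if a joint passes its speed limit or range.

### The arm

A 7-joint arm with a two-finger parallel gripper is mounted at the origin on the work surface. World frame = base frame: x ahead of the robot, y to its left, z up, the work surface at z = 0. Lengths are in m, angles in degrees, forces in N, time in s.
With the tool pointing down it reaches from about 0.375 to 0.925 m from the base axis. Payload 3.1 kg.
Tool frame: the origin (TCP) lies at the very end of the fingers, on their centre line; the grasp point (between the pads) lies 19 mm behind it; z points along the fingers, y is the line along which they close (so a half turn about z gives the same grasp; the last joint's range is limited). The gripper opens to 85 mm and grips with 20 to 120 N. Pads are 22 mm wide; open, the fingers measure 114 mm over their backs; the gripper's body (76 mm by 85 mm) begins 54 mm behind the grasp point. The pads swing forward as they close: fully open they stand 13 mm farther back than shut.
Start: joints at [-5.604, 21.939, 2.515, 91.553, -1.026, 66.532, -2.859], TCP at [0.65, 0, 0.231] pointing down, gripper open.
Joint ranges: [-149.38, 149.38], [-23.57, 123.04], [-84.95, 90], [0, 143.3], [-89.99, 269.99], [3.08, 112.72], [-163.45, 163.45]. Speed limits (degrees/s): [159.86, 159.86, 180, 180, 180, 180, 180].

### API

Orientations are given as [roll, pitch, yaw] about the fixed x, y, z axes, in that order (R = Rz(yaw) Ry(pitch) Rx(roll)).
In Python, from rig import * gives the robot as it stands. Calls block until the motion is done:
- move_to(position, orientation): joint-space move of the TCP to a pose.
- move_linear(position, velocity=0.15, rot=None, stop_force=None): straight line of the TCP; rot=None keeps the orientation; velocity is the mean speed in m/s. With stop_force (N) it stops when the force on the tool has changed by that much, and returns True; else False.
- movej(angles): joint-space move.
- open_jaws() and close(grasp_force=None): open the fingers fully, or close them until they stop; grasp_force is the grip in N (None keeps the last).
- wait(seconds).
- ik(position, orientation): joint angles nearest the present ones, or None.
- read_state(): the state.
- snapshot(name): name is "scene" or "side" or "wrist"; returns a dict with "pixels" (400x640x3 uint8, red, green, blue), "z_map" (400x640 float32, m along the optical axis (not along the pixel's ray), 0 where there is no reading), "vertical_fov" (degrees; the focal length in pixels is half the picture's height over the tangent of half this angle, whatever the lens; pixels are square), "cx", "cy" (the principal point, pixels), "rvec" (rotation vector, rad) and "tvec" (3), from world to camera coordinates, as OpenCV has them. Camera axes: x right, y down, z forward; pixel columns grow to the right and rows downward; lengths in m; the calibration is good to about 2 mm. A picture is of the moment at which its call begins.
A pose or a line that the arm cannot do raises Unreachable and nothing moves.
- finish_job(): hands the job in; it is judged then, once.
The state is a dict: "t": time; "joint_positions": joint angles; "dq": joint speeds; "effort": joint torques, N m; "tool_pos": TCP position; "orientation": TCP orientation; "force": force on the tool from outside, world axes, zero at the start; "wrist_torque": the same for the moment, N m; "width": opening from 0.0 (shut) to 1.0 (fully open); "grasp_force": force on a finger pad.
Only numpy, scipy, OpenCV 4.12 (cv2) and the standard library are available. Lean on these libraries where they do the work, as an engineer would, in place of code of your own. Each camera call takes 0.05 s, during which the arm holds its last target. There are 200 camera calls.

## Working session

There is one attempt and no reset: what is moved stays moved. The work goes in short steps, each a Python script; the robot and the scene stay as the last script left them, time stands still between calls to the robot, and variables do not carry over. Pictures are saved under pics/ and viewed, at most 10 in all, crops included, and the job is handed in when it is done.

```bash
mkdir -p pics; cat > h.py <<'E'
from rig import *
import numpy as np, cv2
def snap(n):
    s=snapshot(n); s['f']=200/np.tan(np.radians(s['vertical_fov'])/2)
    s['R']=cv2.Rodrigues(np.array(s['rvec'],float))[0]; s['t']=np.array(s['tvec'],float).ravel(); return s
def cloud(s):
    v,u=np.mgrid[0:400,0:640]; z=s['z_map']
    c=np.stack([(u-s['cx'])/s['f']*z,(v-s['cy'])/s['f']*z,z],-1)
    w=(c-s['t'])@s['R']; w[z==0]=np.nan; return w
def ray(s,u,v,h):
    d=np.array([(u-s['cx'])/s['f'],(v-s['cy'])/s['f'],1])@s['R']; o=-s['t']@s['R']
    return o+d*(h-o[2])/d[2]
def save(s,n): cv2.imwrite('pics/'+n+'.png',s['pixels'][:,:,::-1])
E
python3 - <<'E'
from h import *
import pickle
for n in ['scene','side','wrist']:
    s=snap(n); save(s,n+'0'); pickle.dump(s,open(n+'.pkl','wb')); print(n,-s['t']@s['R'],s['R'][2],s['f'])
print(read_state())
E
```

```text
scene [ 0.97222687 -0.13534614  0.57765703] [-0.63302465  0.17969232 -0.75298769] 380.8893121936966
side [ 0.52029997 -0.459077    0.59104201] [ 0.02530601  0.64840971 -0.76087085] 377.018501996757
wrist [0.64943281 0.07400048 0.37308189] [-0.00251876 -0.28834185 -0.95752422] 338.0537627015579
{'t': 0.15, 'joint_positions': array([-5.60387744, 21.98237564,  2.51229464, 91.62706745, -1.0274095 ,
       66.53333339, -2.8599084 ]), 'dq': array([ 0.0664376 , -0.15907345,  0.06509682, -0.3477394 ,  0.00182634,
       -0.15261018,  0.01769072]), 'effort': array([ 2.19941270e-03, -4.34053266e+01,  1.02680024e+00, -2.49981201e+01,
        1.06983635e-02,  7.30535554e-03,  3.91670756e-05]), 'tool_pos': array([6.49260901e-01, 1.39195878e-05, 2.30173393e-01]), 'orientation': array([-1.79879789e+02,  4.58464371e-03,  9.00029729e+01]), 'force': array([ 0.91819255, -0.0292385 ,  0.11613115]), 'wrist_torque': array([-0.01899498,  0.05564891,  0.00263055]), 'grasp_force': 0.0, 'width': 0.9962351647352701}
```

View pics/scene0.png

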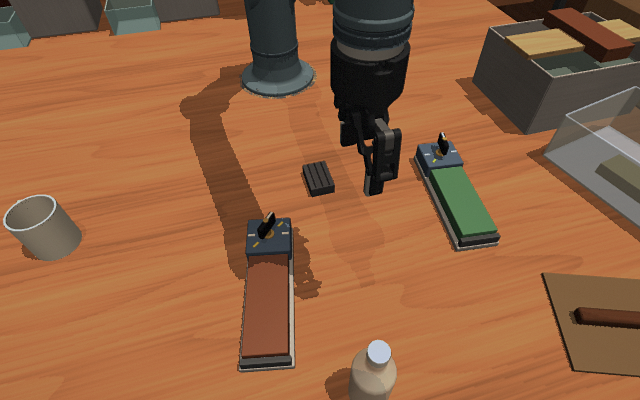

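View pics/wrist0.png

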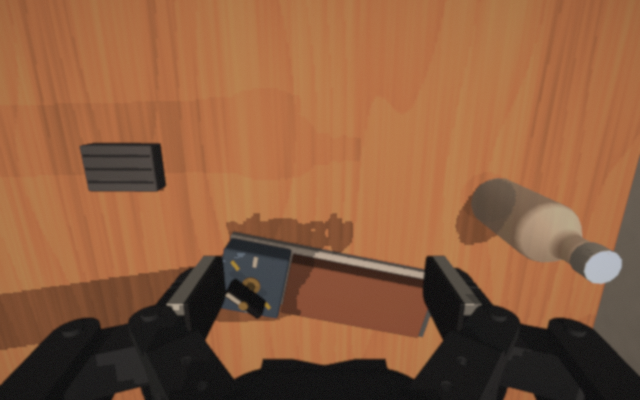

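The scene view shows the brown holder at left (jaw ~268,235), the flattening stone at ~(318,178), and the green holder at right (jaw ~440,155, bar ~443,145). The wrist view shows only the brown holder and the flattening stone.

```bash
python3 - <<'E'
from h import *
import pickle
for n in ['scene','side']:
    s=pickle.load(open(n+'.pkl','rb')); im=s['pixels']; hsv=cv2.cvtColor(im,cv2.COLOR_RGB2HSV); w=cloud(s)
    m=((hsv[...,0]>45)&(hsv[...,0]<75)&(hsv[...,1]>70)).astype(np.uint8)
    k,l,st,c=cv2.connectedComponentsWithStats(m); i=1+np.argmax(st[1:,4]); print(n,'green',st[i],c[i])
    cs=cv2.findContours((l==i).astype(np.uint8),0,1)[0][0][:,0]
    P=np.array([ray(s,u,v,.038)[:2] for u,v in cs]); r=cv2.minAreaRect((P*1000).astype(np.float32)); print(r, np.nanmedian(w[l==i],0))
    b=cv2.boxPoints(r)/1000; e=[b[1]-b[0],b[2]-b[1]]; a=max(e,key=np.linalg.norm); a/=np.linalg.norm(a); a*=np.sign(a[0])
    print('axis',np.degrees(np.arctan2(a[1],a[0])))
    # black bar: dark points at 60..84 mm high
    dark=(im.max(2)<70)&(w[...,2]>.058)&(w[...,2]<.086)
    k,l,st,c=cv2.connectedComponentsWithStats(dark.astype(np.uint8))
    for j in range(1,k):
        if st[j,4]>15: print('dark',st[j],np.nanmedian(w[l==j],0), np.ptp(w[l==j],axis=0))
    jaw=(w[...,2]>.040)&(w[...,2]<.048)&(im[...,2].astype(int)>im[...,0]+5)
    k,l,st,c=cv2.connectedComponentsWithStats(jaw.astype(np.uint8))
    for j in range(1,k):
        if st[j,4]>60: print('jaw',st[j],np.nanmean(w[l==j],0), np.ptp(w[l==j],axis=0))
E
```

```text
scene green [ 429  166   68   75 2754] [460.99019608 202.45497458]
((587.06494140625, 234.45672607421875), (76.47303771972656, 175.07327270507812), 83.08766174316406) [0.59462156 0.23326199 0.03904168]
axis -6.91234
dark [252  50  46  20 454] [ 0.05383449 -0.00893434  0.07179516] [0.06582328 0.1173497  0.02796406]
dark [479  52  62  64 832] [0.31820046 0.50793435 0.07199634] [0.24267781 0.00776806 0.02793786]
dark [438 133  11  22 143] [0.4739707  0.250814   0.07432323] [0.04260708 0.00986269 0.02595396]
dark [257 213  19  26 233] [ 0.57699398 -0.12884635  0.07617995] [0.03299716 0.03400353 0.02625346]
jaw [267  61  33  16 113] [0.05515425 0.0097022  0.04368689] [0.05321578 0.09692833 0.00795739]
jaw [418 141  45  28 711] [0.47101    0.25009072 0.04508308] [0.07768489 0.0805187  0.00785785]
jaw [ 246  218   45   37 1097] [ 0.57804685 -0.12619379  0.04499091] [0.08244292 0.08441622 0.00786487]
side green [ 298  115   73   26 1711] [334.15429573 127.6025716 ]
((577.6283569335938, 226.92562866210938), (87.44518280029297, 165.0316162109375), 83.4563980102539) [0.5788973  0.224281   0.03825751]
axis -6.5436025
dark [267  12   4  46  76] [0.41876527 0.61168954 0.07187631] [0.00094562 0.24705284 0.02716985]
dark [273 107  19  10 155] [0.46236225 0.25134974 0.07102265] [0.04174074 0.0135289  0.02532704]
dark [  0 191  65  51 952] [ 0.04272525 -0.04111908  0.07189742] [0.08342212 0.0951333  0.02792616]
dark [332 241  25  20 237] [ 0.56913725 -0.13189922  0.07456125] [0.03682503 0.02987698 0.02559138]
jaw [267 111  33  21 428] [0.46167858 0.24304604 0.04459147] [0.07401797 0.0767362  0.00773523]
jaw [  0 215  69  34 186] [ 0.02768306 -0.04431868  0.04400317] [0.09850171 0.06653925 0.00799626]
jaw [ 320  240   46   42 1096] [ 0.56496462 -0.13502714  0.04455521] [0.08072592 0.08129229 0.00757349]
```

View pics/side0.png

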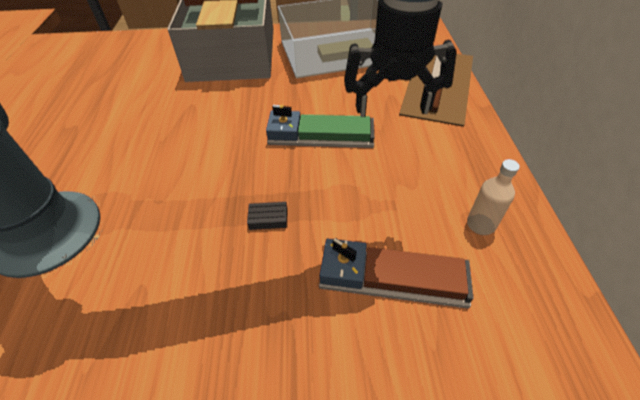

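The side view shows the green jaw at ~(283,125) with its bar at ~(283,112), nearly along the holder. The two views differ by about 10 mm, so I'll look from close by with the wrist camera.

```bash
python3 - <<'E'
from h import *
import pickle
print(ik([.468,.25,.20],[180,0,165]),ik([.468,.25,.055],[180,0,165]),ik([.468,.25,.055],[180,0,75]))
move_to([.468,.25,.20],[180,0,165]); wait(.3)
s=snap('wrist'); save(s,'wrist1'); pickle.dump(s,open('wrist1.pkl','wb'))
st=read_state(); print(st['t'],st['tool_pos'],st['orientation'],st['force'],st['wrist_torque'])
E
```

```text
[-16.60058309  11.99617369 -17.76989071 109.02179627   4.21733939
  59.60675956  38.85736193] [-17.97393019  23.68203133 -16.86858605 114.50504489   9.81283999
  43.1471268   34.31439184] [-29.69721762  22.69014473  -3.31423347 115.08053959   1.89965347
  42.27910595 -49.16119347]
1.6833 [0.46858179 0.24942614 0.20000043] [1.79999790e+02 4.64073178e-03 1.64907846e+02] [ 0.03085306  0.72462435 -0.28164366] [0.01967285 0.04456366 0.03504271]
```

View pics/wrist1.png

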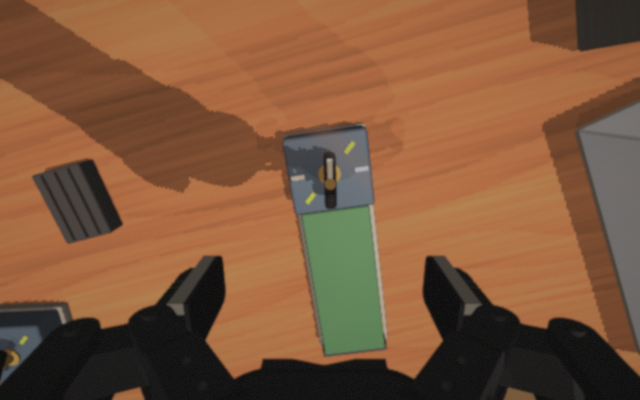

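The close view shows the green jaw at cols 284–374, rows 126–213, with the bar from (330,153) to (330,207). The white index lines are at ~(297,178) and (362,170), the yellow ones at ~(350,147) and (311,198).

```bash
cat >> h.py <<'E'
def measure(s):
    im=s['pixels']; w=cloud(s); hsv=cv2.cvtColor(im,cv2.COLOR_RGB2HSV); o={}
    near=np.hypot(w[...,0]-.468,w[...,1]-.25)<.07
    def rect(m,h):
        k,l,st,c=cv2.connectedComponentsWithStats(m.astype(np.uint8)); i=1+np.argmax(st[1:,4])
        cs=np.vstack([x[:,0] for x in cv2.findContours((l==i).astype(np.uint8),0,1)[0]])
        P=np.array([ray(s,u,v,h)[:2] for u,v in cs])
        r=cv2.minAreaRect((P*1000).astype(np.float32)); b=cv2.boxPoints(r); e=max([b[1]-b[0],b[2]-b[1]],key=np.linalg.norm)
        a=np.degrees(np.arctan2(e[1],e[0])); return np.round(r[0],1),np.round(r[1],1),round(float((a+90)%180-90),1),int(st[i,4])
    o['bar']=rect(near&(w[...,2]>.073)&(w[...,2]<.1),.082)
    o['jaw']=rect(near&(w[...,2]>.035)&(im[...,2].astype(int)>im[...,0]),.044)
    o['green']=rect((hsv[...,0]>45)&(hsv[...,0]<75)&(hsv[...,1]>70),.038)
    for n,m in [('yel',(hsv[...,0]>23)&(hsv[...,0]<36)&(hsv[...,1]>90)&(hsv[...,2]>100)),('white',(hsv[...,1]<60)&(hsv[...,2]>150))]:
        m=m&near&(w[...,2]>.03)&(w[...,2]<.056)
        k,l,st,c=cv2.connectedComponentsWithStats(m.astype(np.uint8))
        o[n]=[np.round(ray(s,*c[j],.044)[:2]*1000,1) for j in range(1,k) if st[j,4]>8]
    return o
E
python3 - <<'E'
from h import *
import pickle
s=pickle.load(open('wrist1.pkl','rb'))
for k,v in measure(s).items(): print(k,v)
w=cloud(s); print(np.nanmedian(w[155:205,326:334,2]),np.nanmedian(w[240:340,330:350,2]),np.nanmedian(w[135:145,295:320,2]))
E
```

```text
bar (array([462.1, 256.5]), array([ 9.9, 44.3]), -13.2, 662)
jaw (array([462.8, 256.2]), array([73.3, 72.8]), 82.9, 4696)
green (array([582.2, 242. ]), array([ 65.5, 163.1]), -7.0, 8867)
yel [array([445.6, 279.3]), array([481.4, 233.5])]
white [array([467.3, 285.2]), array([460.2, 227.4])]
0.08268992996671991 0.038434056009951645 0.04423129822300854
```

```bash
python3 - <<'E'
from h import *
def p(m):
    s=read_state(); print(m,round(s['t'],2),s['tool_pos'].round(4),round(s['orientation'][2],1),'F',s['force'].round(1),'T',s['wrist_torque'].round(3),round(s['width'],3),round(s['grasp_force'],1),'q7',round(s['joint_positions'][6],1))
X=[.4630,.2564]
move_to(X+[.12],[180,0,166.8]); p('above')
print(move_linear(X+[.055],.08,stop_force=8)); p('down')
close(50); p('closed')
for y in (160,150): move_linear(X+[.055],.1,rot=[180,0,y]); p(y)
E
```

```text
above 2.1 [0.4624 0.256  0.1194] 166.8 F [0.2 1.  0.1] T [ 0.063 -0.05  -0.002] 0.996 0.0 q7 37.6
False
down 3.06 [0.4634 0.2567 0.0553] 166.8 F [-0.8 -0.5  0.3] T [-0.019 -0.032 -0.065] 1.002 0.0 q7 35.4
closed 3.73 [0.463  0.256  0.0553] 166.8 F [-1.6 -1.1  2.8] T [-0.263  0.201 -0.011] 0.106 49.9 q7 35.4
160 4.0 [0.463  0.2562 0.0552] 160.1 F [-1.7 -1.5  4.5] T [-0.347  0.278 -0.038] 0.109 50.1 q7 29.4
150 4.33 [0.4631 0.2562 0.0552] 150.2 F [-1.2 -2.1  4.7] T [-0.359  0.347 -0.065] 0.104 50.2 q7 20.5
```

```bash
python3 - <<'E'
from h import *
X=[.4630,.2564,.055]
def p(m):
    s=read_state(); print(m,round(s['t'],2),s['tool_pos'].round(4),round(s['orientation'][2],1),'F',s['force'].round(1),'T',s['wrist_torque'].round(3),round(s['width'],3),round(s['grasp_force'],1)); return s['wrist_torque'][2]
for y in (135,120,105,95,90): move_linear(X,.1,rot=[180,0,y]); b=p(y)
y=88
while y>=77:
    move_linear(X,.1,rot=[180,0,y]); wait(.1); t=p(y)
    if abs(t-b)>.35: break
    y-=1
wait(.2); p('end')
E
```

```text
135 4.73 [0.4632 0.2564 0.0552] 135.3 F [-0.5 -1.4  5.2] T [-0.369  0.281 -0.101] 0.107 50.2
120 5.14 [0.4633 0.2565 0.0552] 120.4 F [-0.8 -1.6  5.5] T [-0.306  0.2   -0.05 ] 0.113 50.2
105 5.55 [0.4635 0.2565 0.0553] 105.3 F [ 0.3 -0.5  4.7] T [-0.341  0.068  0.041] 0.111 50.2
95 5.88 [0.4636 0.2565 0.0552] 95.3 F [ 0.3 -1.5  4.5] T [-0.347 -0.023  0.03 ] 0.113 50.2
90 6.12 [0.4636 0.2565 0.0552] 90.2 F [-0.1 -1.2  4.9] T [-0.289 -0.181 -0.003] 0.103 50.2
88 6.47 [0.4637 0.2565 0.0552] 88.1 F [ 2.1 -1.8  5.1] T [-0.325 -0.37  -0.006] 0.111 50.2
87 6.83 [0.4636 0.2565 0.0552] 87.0 F [ 3.  -1.6  4.8] T [-0.259 -0.574 -0.052] 0.103 50.2
86 7.17 [0.4637 0.2565 0.0552] 86.0 F [ 3.3 -0.6  3.9] T [-0.226 -0.784 -0.081] 0.108 50.2
85 7.53 [0.4636 0.2565 0.0552] 85.0 F [ 4.9 -0.9  4.3] T [-0.265 -0.97  -0.04 ] 0.11 50.2
84 7.88 [0.4636 0.2566 0.0552] 84.0 F [ 5.5 -0.9  4.3] T [-0.241 -1.138 -0.067] 0.11 50.1
83 8.22 [0.4637 0.2565 0.0552] 83.0 F [ 4.9 -1.4  4.7] T [-0.239 -1.155  0.025] 0.108 50.1
82 8.57 [0.4636 0.2565 0.0552] 82.2 F [ 5.2 -1.5  4.5] T [-0.271 -1.124  0.553] 0.105 50.9
end 8.78 [0.4636 0.2565 0.0552] 82.2 F [ 5.  -1.5  4.7] T [-0.302 -1.108  0.621] 0.108 50.9
```

The torque jumped to 0.6 N m at yaw ≈ 82.5, where the stop was expected (83). I'll back off 45°, release and look.

```bash
python3 - <<'E'
from h import *
X=[.4634,.2564]
def p(m):
    s=read_state(); print(m,round(s['t'],2),s['tool_pos'].round(4),round(s['orientation'][2],1),'F',s['force'].round(1),'T',s['wrist_torque'].round(3),round(s['width'],3),round(s['grasp_force'],1))
for y in (90,105,120,128): move_linear(X+[.055],.1,rot=[180,0,y]); p(y)
wait(.2); p('set')
open_jaws(); wait(.2); p('open')
move_linear(X+[.2],.15); wait(.3); p('up')
s=snap('wrist'); save(s,'wrist2')
for k,v in measure(s).items(): print(k,v)
E
```

```text
90 9.07 [0.4636 0.2565 0.0552] 90.0 F [ 4.5 -1.5  4.6] T [-0.274 -0.976  0.098] 0.105 50.3
105 9.47 [0.4634 0.2565 0.0552] 105.0 F [ 4.5 -1.   6.1] T [-0.237 -0.918  0.043] 0.107 50.3
120 9.88 [0.4633 0.2565 0.0552] 120.0 F [ 3.4 -1.1  6.6] T [-0.207 -0.825  0.073] 0.11 50.4
128 10.18 [0.4631 0.2564 0.0552] 128.0 F [ 3.5 -2.5  7. ] T [-0.226 -0.8    0.065] 0.108 50.4
set 10.38 [0.4632 0.2564 0.0552] 128.0 F [ 3.5 -1.8  5.7] T [-0.252 -0.827  0.064] 0.107 50.4
open 11.3 [0.4635 0.2564 0.055 ] 128.0 F [-0.6 -0.4 -0.2] T [ 0.023 -0.02  -0.021] 0.996 0.0
up 12.72 [0.463  0.2562 0.1993] 128.0 F [ 0.4 -0.4  0.1] T [-0.008 -0.011 -0.017] 0.996 0.0
bar (array([462.5, 257.6]), array([ 9.7, 44.8]), -52.3, 667)
jaw (array([463. , 256.7]), array([73.1, 72.9]), 83.6, 4625)
green (array([581.4, 242.8]), array([ 64.6, 161.9]), -6.9, 6946)
yel [array([445.7, 278.9])]
white [array([467.3, 284.9]), array([460.2, 227.3])]
```

View pics/wrist2.png

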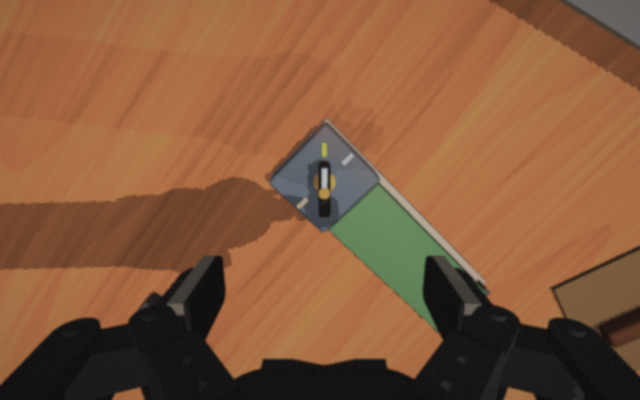

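The bar now runs from (325,160) to (325,217), in line with the yellow mark at (325,150). It measures −52.3° against the holder's −7°, so it is backed off to 45°, and the gripper is clear above it.

```bash
python3 -c "
from rig import *
print(finish_job())"
```

```text
the job is handed in; nothing more can be done
None
```

The green holder's thumbscrew was turned clockwise to its hard stop, backed off 45° onto the yellow lines (45.3° measured by camera) and released, without approaching the brown holder or the flattening stone; the job is handed in.

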